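# Open a deep tackle tin on the sloping stand

## Robot

A 6-joint arm with a two-finger parallel gripper is mounted at the origin on the work surface. World frame = base frame: x ahead of the robot, y to its left, z up, the work surface at z = 0. Lengths are in m, angles in degrees, forces in N, time in s.
With the tool pointing down it reaches from about 0.3 to 0.75 m from the base axis. Payload 8.5 kg.
Tool frame: the origin (TCP) lies at the very end of the fingers, on their centre line; the grasp point (between the pads) lies 19 mm behind it; z points along the fingers, y is the direction in which the jaws open and shut (so a half turn about z gives the same grasp; the last joint's range is limited). The gripper opens to 88 mm and grips with 3 to 60 N. Pads are 18 mm wide; open, the fingers measure 123 mm over their backs; the gripper's body (75 mm by 187 mm) begins 45 mm behind the grasp point.
Start: joints at [-88.367, 21.807, 74.336, -0, 83.858, -12.336], TCP at [0.133, -0.534, 0.239] pointing down, gripper open.
Joint ranges: [-178.18, 178.18], [-50.72, 133.34], [12.68, 142.11], [-81.47, 261.47], [9.98, 163.14], [-165.26, 165.26]. Speed limits (degrees/s): [136.94, 136.94, 180, 180, 180, 180].

## Interface

Orientations are given as a 3x3 rotation matrix whose columns are the frame's x, y, z axes.
In Python, from station import arm, get_image, nets gives the robot as it stands. The module is installed in compiled form; this text tells all that it offers.
- The arm moves only by the tool step_arm, never from a script. Its argument "steps" is a list of rows, each a list of 5 numbers: the opening, from 0 (shut) to 1 (fully open), then the shift along the tool's x, y, z in mm, then the turn about the tool's z in rad. A call has 1 to 12 rows; each row shifts and turns the commanded pose from where the row before left it, along the tool's axes as they then stand; what a row does not reach is not made up. A row lasts 1/10 s, in which the tool goes at most 50 mm and 8.59 degrees, less where a joint would pass 70% of its speed; a pose out of reach is approached as far as the arm can. A call with a gripper value outside its range is refused whole. The fingers move at their own pace and stop on an object; "newtons" is the grip in N (left out, the last holds). Time passes only in rows, so rows that do not move let the fingers close. It gives the time, the measured TCP pose, the force and the opening at its end, in the units of the state.
- arm.sense(): the state, without advancing time (a new reading comes with each control period).
- get_image(name): name is "side" or "top"; returns a dict with "img" (384x512x3 uint8, red, green, blue), "depth" (384x512 float32, m along the optical axis (not along the pixel's ray), 0 where there is no reading), "fx", "fy", "cx", "cy" (pixels), "xyz" and "rotation" of the camera in the world. Camera axes: x right, y up, looking along -z (the intrinsics and any distortion apply to the point x, -y, -z); pixel columns grow to the right and rows downward; lengths in m; the calibration is good to about 2 mm. A picture is of the moment at which its call begins.
- arm.hand_in(): hands the job in, once; it reports no verdict.
Trained networks look in a picture, given as the dict that the camera call returned (one of the last four; its "shot" number tells which), for a name from the list of things; names that differ only in an ending like _2 or _b are one class to them, and where a whole thing is asked for, a point or a joint stands for the part that bears it (a point fixed in the world has none). Each returns a list of dicts, best first, with "conf" (0 to 1); they miss things now and then, are a little off and sometimes report something else, mostly with a low value. They report only what shows in the picture. A call takes as long as a camera call. They do not tell look-alikes from the thing itself.
- nets.masks_of(picture, thing): "region" (384x512 bool, what is visible of it) and "bbox" ([left, top, right, bottom] in pixels, round what is visible of it).
- nets.tip_of(picture, thing): "uv" ([column, row] in pixels: a listed point, or the origin of a listed thing).
The state is a dict: "time_s": time; "q": joint angles; "joint_velocities": joint speeds; "joint_efforts": joint torques, N m; "tcp_pos": TCP position; "eef_rot": TCP orientation; "ft_force": force on the tool from outside, world axes, zero at the start; "ft_torque": the same for the moment, N m; "gripper_width": finger opening in m.
Only numpy, scipy, OpenCV 4.12 (cv2) and the standard library are available. Lean on these libraries where they do the work, as an engineer would, in place of code of your own. Each camera call takes 0.05 s, during which the arm holds its last target. There are 200 camera calls.

## Task

Slide the red keeper down the sloping stand until it stops, so that it clamps the tin's foot; then draw the tight green lid straight off the tin along its own slanting axis, the tin staying put in the stand. Set the lid down, not dropped, upright with its open mouth down on the floor of the blue tray and let go, leaving the keeper closed and everything else on the bench where it is.

Things in the scene. Friction and masses are not known exactly. Their poses are not given: they have to be found in the camera images.
- stand: Fixed plywood stand, 220 x 116 mm, topped by a plate that slopes 25 degrees, rising away from the robot along the stand's +x. Origin: on the bench, 55 mm straight below the tin's underside middle; z up. The plate runs from 54 mm down the slope of the tin's middle to 161 mm up it. Fences 6 mm high surround the tin's foot.
- keeper (a joint): Travel of the red fork-shaped keeper, m: 0 = open (up the slope), 0.060 = closed (end stop). Slides straight down the slope, along the tin's -x, against about 3 N of friction; stays where left. Closed, its two prongs (12 to 18 mm above the plate, 58 mm apart) lie over the left and right edges of the tin's foot and hold it down; open, they clear it.
- keeper_knob (a point): Middle of the black head of the keeper's knob. In the tin's frame: z = 57 mm, y = 0, x = 135 mm minus the keeper's travel (75 mm when closed); same axes. Head 18 mm along the slope, 22 mm across (y), 20 mm high (from 47 to 67 mm above the plate) on a 16 x 18 mm stem. Can be pinched across y or pushed.
- tin: Loose tin base in the stand's seat, about 0.24 kg: foot 76 (x) x 80 (y) x 10 mm; neck 53 x 39 mm reaching 93 mm above the underside, hidden in the lid. Origin: middle of the underside, on the plate; z along its axis, square to the plate, leaning 25 degrees from vertical towards the robot; x up the slope, y level.
- lid: Deep green lid, brass panel on top, 0.09 kg, outside 62 (x) x 48 (y) x 76 mm high, 3 mm walls. Origin: middle of its open mouth; z to its closed top. On the tin the mouth is 20 mm above the tin's underside, same axes. Sprung pads in the neck grip it for the first 60 mm: about 10 to 20 N to draw, more than the tin's weight, so an unclamped tin comes up too. Free after 73 mm.
- tray_blue: Fixed shallow blue tray, 140 x 120 mm outside, 18 mm high, walls and floor 5 mm, empty. Origin: middle of its underside, on the bench; z up.
- tray_orange: Fixed shallow orange tray of the same size, holding a spool; not used. Origin: middle of its underside.
- spool: Bystander: black line spool, 52 mm across, 28 mm high, in the orange tray. Origin: middle of the underside.
- jar: Bystander: jar with a yellow cap, 64 mm across, 75 mm high. Origin: middle of the underside.
- tub: Bystander: low blue tub with a white cap, 90 mm across, 55 mm high. Origin: middle of the underside.
- carton: Bystander: cardboard carton 90 x 65 x 45 mm. Origin: middle of the underside.
- tape: Bystander: roll of tape, 96 mm across, 45 mm high, lying flat. Origin: middle of the underside.
- clip_box: Bystander: white plastic box 65 x 45 x 20 mm. Origin: middle of the underside.
- bait_can: Bystander: can with a yellow label, 56 mm across, 55 mm high. Origin: middle of the underside.
Mind the look-alikes: they are no part of the job. What is meant by the lid is not orange, purple or turquoise, and is the smaller of those in its own colour.

How it is judged:
By the outcome, as a careful person would: the job done as asked, in the order asked, and still so for the second after the job is handed in, with the robot touching nothing.
It also fails if it takes over 51 s, if anything falls off the work surface, if the arm or the gripper's body presses on something with over 40 N, if the wrist force passes 120 N, or if a joint passes its speed limit or range.

## Working session

There is one attempt and no reset: what is moved stays moved. The work goes in short steps, Python scripts to look and compute and a tool call to move; the robot and the scene stay as the last step left them, time stands still between calls to the robot, and variables do not carry over. Pictures are saved under pics/ and viewed, about 8 in all and at most 12, crops included, and the job is handed in when it is done.

Besides the shell and the picture viewer there is one more tool, called by a JSON object that holds its "fn" and its "kwargs". step_arm: Moves the arm, as the interface text tells. Its arguments: {"type":"object","properties":{"steps":{"type":"array","items":{"type":"array","items":{"type":"number"}}},"newtons":{"type":"number"}},"required":["steps"]}

```bash
mkdir -p pics
python3 - <<'E'
from station import arm,get_image,nets
import numpy as np,cv2
s=arm.sense();print(s['time_s'],s['tcp_pos'],np.round(s['eef_rot'],3).tolist(),s['gripper_width'])
ims=[]
for n in('side','top'):
    p=get_image(n);ims.append(p['img']);print(n,np.round(p['xyz'],3).tolist(),np.round(p['rotation'],3).tolist(),p['fx'],p['cx'],p['cy'],[k for k in p])
    np.savez(f'{n}0.npz',**{k:v for k,v in p.items()})
    for t in('lid','keeper','keeper_knob','tin','stand','tray_blue'):
        for d in nets.masks_of(p,t)[:3]:print(' m',t,round(d['conf'],2),d['bbox'],int(d['region'].sum()))
        for d in nets.tip_of(p,t)[:3]:print(' t',t,round(d['conf'],2),np.round(d['uv'],1))
    cv2.imwrite(f'pics/{n}0.png',cv2.resize(p['img'],(800,600))[:,:,::-1])
E
```

```text
0.0 [ 0.13273264 -0.53346012  0.23816679] [[0.97, 0.241, -0.0], [0.241, -0.97, 0.001], [0.0, -0.001, -1.0]] 0.08817486658474184
side [0.156, 0.953, 0.739] [[-0.937, 0.181, -0.298], [-0.349, -0.496, 0.795], [-0.004, 0.849, 0.528]] 420.4382388292486 254.2821876860889 187.6115816336657 ['img', 'depth', 'fx', 'fy', 'cx', 'cy', 'xyz', 'rotation', 'shot']
 m lid 0.96 [292.2, 131.4, 326.5, 162.4] 816
 m lid 0.85 [198.0, 213.4, 233.9, 242.0] 821
 m lid 0.61 [230.7, 163.7, 265.3, 199.0] 665
 t lid 0.95 [300.3 150.2]
 t lid 0.92 [228. 226.]
 t lid 0.76 [240.4 191. ]
 m keeper 0.77 [195.9, 151.4, 237.8, 191.0] 571Traceback (most recent call last):
  File "<stdin>", line 10, in <module>
ValueError: it knows: bait_can, carton, clip_box, jar, keeper_knob, lid, spool, stand, tape, tin, tray_blue, tray_orange, tub
```

Run:
```python
from station import arm,get_image,nets
import numpy as np,cv2
for n in('side','top'):
    p=get_image(n);print(n,np.round(p['xyz'],3).tolist(),np.round(p['rotation'],3).tolist(),p['fx'],p['fy'],p['cx'],p['cy'])
    np.savez(f'{n}0.npz',**{k:v for k,v in p.items()})
    for t in('lid','keeper_knob','tin','stand','tray_blue'):
        for d in nets.masks_of(p,t)[:3]:
            r=d['region'];z=p['depth'];v,u=np.nonzero(r&(z>0));zz=z[v,u]
            c=np.c_[(u-p['cx'])/p['fx']*zz,-(v-p['cy'])/p['fy']*zz,-zz]@np.array(p['rotation']).T+p['xyz']
            print(' m',t,round(d['conf'],2),np.round(d['bbox']),len(u),np.round(np.median(c,0),3),np.round(np.percentile(c,2,0),3),np.round(np.percentile(c,98,0),3))
        for d in nets.tip_of(p,t)[:3]:print(' t',t,round(d['conf'],2),np.round(d['uv'],1))
    cv2.imwrite(f'pics/{n}0.png',cv2.resize(p['img'],(800,600))[:,:,::-1])
```

```text
side [0.156, 0.953, 0.739] [[-0.937, 0.181, -0.298], [-0.349, -0.496, 0.795], [-0.004, 0.849, 0.528]] 420.4382388292486 420.4382388292486 254.2821876860889 187.6115816336657
 m lid 0.85 [291. 129. 329. 165.] 877 [ 0.458 -0.451  0.04 ] [ 0.405 -0.517 -0.   ] [ 0.525 -0.399  0.068]
 m lid 0.59 [196. 214. 234. 246.] 830 [0.584 0.132 0.043] [0.545 0.083 0.   ] [0.634 0.165 0.049]
 m lid 0.56 [232. 164. 263. 198.] 662 [ 0.541 -0.008  0.122] [ 0.508 -0.047  0.068] [ 0.581 -0.     0.151]
 t lid 0.89 [237.8 189.3]
 t lid 0.67 [297.6 150.2]
 t lid 0.62 [227.9 225. ]
 m keeper_knob 0.57 [196. 154. 238. 192.] 577 [ 0.665 -0.037  0.118] [ 0.608 -0.092  0.088] [0.704 0.008 0.168]
 t keeper_knob 0.79 [213.1 156.1]
 t keeper_knob 0.22 [125.6 313.3]
 m tin 0.47 [225. 186. 260. 206.] 244 [ 0.566 -0.006  0.059] [ 0.534 -0.062  0.04 ] [0.606 0.011 0.078]
 t tin 0.73 [240.2 186.2]
 m stand 0.95 [187. 149. 266. 222.] 2742 [ 0.645 -0.007  0.063] [ 0.515 -0.096  0.003] [0.72  0.028 0.15 ]
 t stand 0.57 [239.9 205.7]
 m tray_blue 0.6 [279. 159. 323. 189.] 840 [ 0.449 -0.291  0.005] [ 0.38 -0.35 -0.  ] [ 0.5
[... 788 characters left out ...]
006] [0.417 0.214 0.001] [0.561 0.346 0.02 ]
 t keeper_knob 0.64 [268.  132.7]
 m tin 0.65 [270. 236. 289. 254.] 305 [ 0.375 -0.088  0.056] [ 0.35  -0.117  0.001] [ 0.4   -0.063  0.06 ]
 m tin 0.59 [250. 157. 279. 191.] 326 [ 0.579 -0.036  0.07 ] [ 0.534 -0.075  0.049] [0.607 0.006 0.117]
 m tin 0.37 [247. 121. 288. 164.] 906 [ 0.668 -0.053  0.122] [ 0.605 -0.097  0.089] [0.703 0.005 0.172]
 t tin 0.52 [263.4 171.9]
 m stand 0.66 [240. 118. 292. 202.] 2337 [ 0.646 -0.047  0.1  ] [ 0.516 -0.102  0.01 ] [0.718 0.022 0.168]
 t stand 0.75 [344.7 217.2]
 m tray_blue 0.55 [327. 194. 367. 243.] 1918 [ 0.45  -0.295  0.007] [ 0.384 -0.351  0.001] [ 0.518 -0.234  0.021]
 t tray_blue 0.76 [345.  217.1]
```

View pics/side0.png

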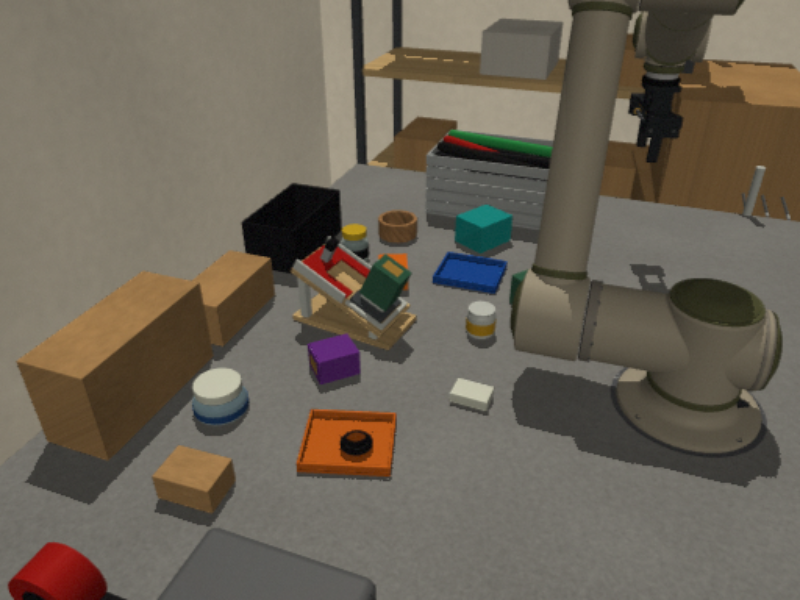

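View pics/top0.png

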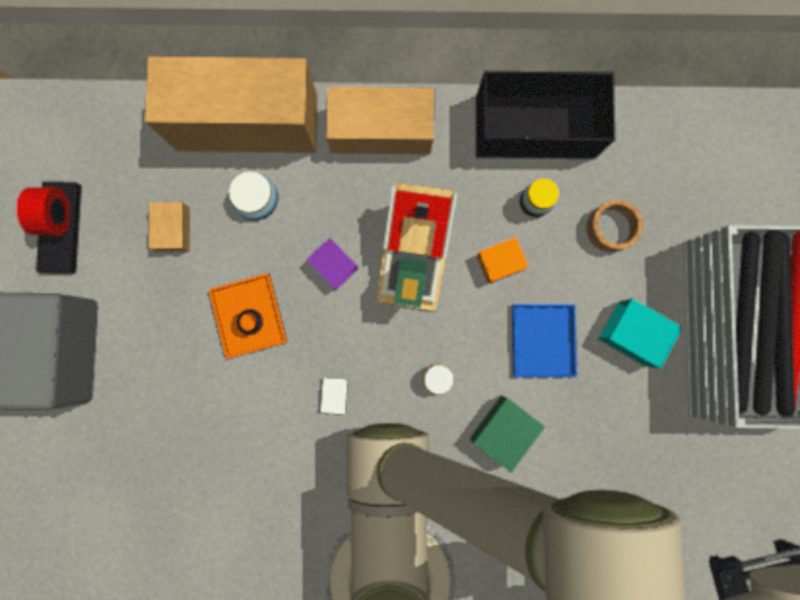

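Candidates for the lid (in 800×600 top-view pixels):
- green box with brass panel on the stand, (410,283)
- larger green box, (508,433)
- purple box, (332,263)
- turquoise box, (640,333)
- orange box, (502,260)

I choose the one at (410,283): it is green, smaller and brass-topped, and it sits on the stand. The knob is at about (421,211), the keeper is open, and the blue tray is at (544,341). Next I fit the pose from both views.

```bash
cat > h.py <<'E'
import numpy as np,cv2
from scipy.optimize import least_squares
c25,s25=np.cos(np.radians(25)),np.sin(np.radians(25))
def cloud(p,m):
    z=p['depth'];v,u=np.nonzero(m&(z>0));zz=z[v,u].astype(float)
    return np.c_[(u-p['cx'])/p['fx']*zz,-(v-p['cy'])/p['fy']*zz,-zz]@np.array(p['rotation']).T+p['xyz'],(u,v)
def proj(p,X):
    c=(np.atleast_2d(X)-p['xyz'])@np.array(p['rotation']);return np.c_[p['cx']-p['fx']*c[:,0]/c[:,2],p['cy']+p['fy']*c[:,1]/c[:,2]]
def Rt(psi):
    c,s=np.cos(psi),np.sin(psi);return np.array([[c25*c,-s,-s25*c],[c25*s,c,-s25*s],[s25,0,c25]])
def sdf(X,c,h):
    q=np.abs(X-c)-h;return np.linalg.norm(np.maximum(q,0),axis=1)+np.minimum(q.max(1),0)
E
python3 - <<'E'
from h import *
C=[]
for n in('side','top'):
    p=dict(np.load(f'{n}0.npz'));hsv=cv2.cvtColor(p['img'],cv2.COLOR_RGB2HSV)
    X=cloud(p,np.ones((384,512),bool))[0];full=np.zeros((384,512,3));v,u=np.nonzero(p['depth']>0);full[v,u]=X
    roi=(abs(full[...,0]-.55)<.07)&(abs(full[...,1]+.02)<.06)&(full[...,2]>.06)
    g=(abs(hsv[...,0].astype(int)-75)<20)&(hsv[...,1]>80)&roi
    g=cv2.morphologyEx(g.astype(np.uint8),cv2.MORPH_CLOSE,np.ones((5,5)))>0
    L=cloud(p,g)[0]
    rk=(abs(full[...,0]-.67)<.07)&(abs(full[...,1]+.04)<.05)&(full[...,2]>.125)&(hsv[...,2]<70)
    K=cloud(p,rk)[0];print(n,len(L),len(K),'knob px',np.round(K.mean(0),3),'img V',hsv[...,2][rk].mean() if len(K) else 0)
    C.append((L,K))
    print(' tops',np.round(np.percentile(L,[2,50,98],axis=0),3).tolist())
    print(p['img'].shape)
def f(w,Ls,Ks):
    R=Rt(w[3]);o=w[:3];r=[]
    for L in Ls:r.append(sdf((L-o)@R,[0,0,.058],[.031,.024,.038]))
    for K in Ks:r.append(sdf((K-o)@R,[.135,0,.057],[.009,.011,.010]))
    return np.concatenate(r)
for nm,idx in(('side',[0]),('top',[1]),('both',[0,1])):
  for usek in(0,1):
    s=least_squares(f,[.56,-.025,.055,-.15],args=([C[i][0] for i in idx],[C[i][1] for i in idx] if usek else []),loss='soft_l1',f_scale=.002)
    print(nm,usek,np.round(s.x,4),np.degrees(s.x[3]).round(1),'med',np.median(abs(s.fun)).round(4))
w=s.x;np.save('pose.npy',w);R=Rt(w[3]);o=w[:3]
for n in('side','top'):
    p=dict(np.load(f'{n}0.npz'));k=6;im=p['img']
    P=lambda T:proj(p,np.array(T)@R.T+o)
    uv=P([[0,0,.058]])[0].astype(int);x0,y0=uv[0]-45,uv[1]-45
    big=cv2.resize(im[y0:y0+80,x0:x0+80],None,fx=k,fy=k,interpolation=cv2.INTER_CUBIC)
    for c,h in(([0,0,.058],[.031,.024,.038]),([.135,0,.057],[.009,.011,.010]),([.0535,0,-.002],[.1075,.058,.002])):
        V=P([[c[0]+a*h[0],c[1]+b*h[1],c[2]+d*h[2]] for a in(-1,1) for b in(-1,1) for d in(-1,1)])
        V=((V+.5-[x0,y0])*k).astype(int)
        for i in range(8):
            for b in(1,2,4):
                if not i&b:cv2.line(big,tuple(map(int,V[i])),tuple(map(int,V[i|b])),(255,255,0),1)
    cv2.imwrite(f'crop_{n}.png',big[:,:,::-1])
cv2.imwrite('pics/crop1.png',cv2.resize(np.hstack([cv2.imread('crop_side.png'),cv2.imread('crop_top.png')]),(800,400)))
E
```

```text
side 570 64 knob px [ 0.662 -0.04   0.16 ] img V 25.703125
 tops [[0.509, -0.041, 0.069], [0.546, -0.007, 0.117], [0.585, 0.0, 0.151]]
(384, 512, 3)
top 336 44 knob px [ 0.664 -0.045  0.17 ] img V 42.75
 tops [[0.51, -0.055, 0.091], [0.557, -0.032, 0.138], [0.591, -0.007, 0.157]]
(384, 512, 3)
side 0 [ 0.5737 -0.0331  0.0543 -0.1423] -8.2 med 0.0009
side 1 [ 0.5722 -0.0329  0.0533 -0.1395] -8.0 med 0.0012
top 0 [ 0.5741 -0.0325  0.0559 -0.1411] -8.1 med 0.0006
top 1 [ 0.574  -0.0322  0.056  -0.133 ] -7.6 med 0.0007
both 0 [ 0.574  -0.0332  0.0554 -0.1457] -8.3 med 0.0009
both 1 [ 0.5736 -0.0331  0.0552 -0.1411] -8.1 med 0.001
```

View pics/crop1.png

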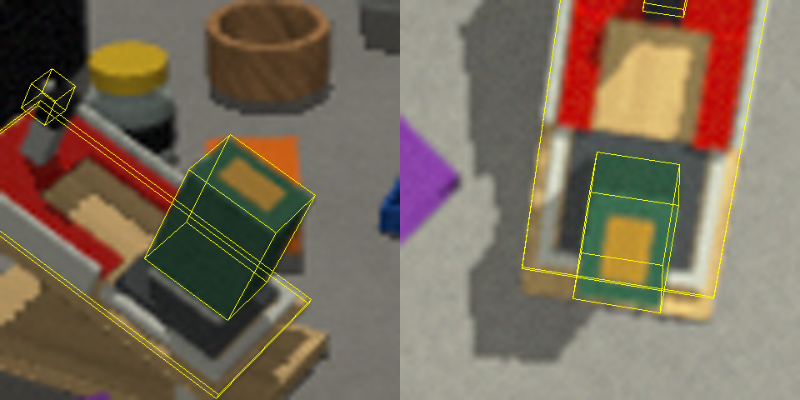

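The cyan wireframes sit on the lid (side crop, ~(230,240)) and the knob (~(48,97)). The keeper is open and the choice is confirmed. Both views agree to about 2 mm, and z comes out at 0.055 as the text says. Next I measure the tray and the clearances, and work out the first moves.

Run:
```python
from h import *
from station import arm
for n in('side','top'):
    p=dict(np.load(f'{n}0.npz'));hsv=cv2.cvtColor(p['img'],cv2.COLOR_RGB2HSV)
    X=cloud(p,p['depth']>0)[0];v,u=np.nonzero(p['depth']>0);h=hsv[v,u]
    m=(abs(h[:,0].astype(int)-112)<12)&(h[:,1]>130)&(abs(X[:,0]-.45)<.1)&(abs(X[:,1]+.29)<.09)
    r=cv2.minAreaRect(X[m][:,:2].astype(np.float32)*1000);print(n,'tray',r,'floor z',np.percentile(X[m][:,2],[5,30,95]).round(4))
    q=(X[:,1]<-.15)&(X[:,0]>.05)&(X[:,2]>.09)&(X[:,1]>-.75)&(X[:,0]<.8)
    if n=='top':
        for x in np.arange(.15,.8,.1):
            print(round(x,2),[round(float(X[(abs(X[:,0]-x-.05)<.05)&(abs(X[:,1]-y+.05)<.05)][:,2].max(initial=0)),2) for y in np.arange(.2,-.7,-.1)])
w=np.load('pose.npy');R=Rt(w[3]);o=w[:3];s=arm.sense();E=np.array(s['eef_rot'])
g=o+R@[.135,0,.057];t=g-[0,0,.019]
f=np.array([np.cos(w[3]),np.sin(w[3]),0]);l=np.array([f[1],-f[0],0])
d=t-s['tcp_pos'];print('knob',g,'tcp target',t,'turn',np.arctan2(E[1,0],E[0,0])-w[3],'delta in fwd,right,down',d@f*1000,d@l*1000,-d[2]*1000,'in now',d@E*1000)
```

```text
side tray ((448.89678955078125, -291.4457092285156), (128.7388458251953, 139.95677185058594), 89.95207214355469) floor z [0.0016 0.0039 0.0169]
top tray ((452.08251953125, -292.4045104980469), (135.47760009765625, 118.94798278808594), 0.9075868129730225) floor z [0.0027 0.0051 0.0192]
0.15 [0.01, 0.25, 0.51, 0.69, 0.69, 0.52, 0.54, 0.36, 0.01]
0.25 [0.03, 0.25, 0.5, 0.69, 0.69, 0.01, 0.01, 0.17, 0.17]
0.35 [0.03, 0.03, 0.06, 0.06, 0.02, 0.03, 0.07, 0.17, 0.16]
0.45 [0.05, 0.05, 0.15, 0.01, 0.02, 0.05, 0.08, 0.17, 0.17]
0.55 [0.06, 0.11, 0.16, 0.12, 0.05, 0.05, 0.05, 0.17, 0.18]
0.65 [0.01, 0.14, 0.18, 0.14, 0.08, 0.08, 0.05, 0.01, 0.01]
0.75 [0.17, 0.1, 0.1, 0.11, 0.12, 0.12, 0.11, 0.01, 0.01]
knob [ 0.67088225 -0.046915    0.16387083] tcp target [ 0.67088225 -0.046915    0.14487083] turn 0.38489379642745436 delta in fwd,right,down 464.3169683421067 -557.6349633432818 93.8676365307242 in now [ 639.71679342 -342.50222505   93.87642238]
```

{"fn": "step_arm", "kwargs": {"steps": [[1,0,0,-20,0.128],[1,0,0,-20,0.128],[1,0,0,0,0.129],[1,29,-35,0,0],[1,29,-35,0,0],[1,29,-35,0,0],[1,29,-35,0,0],[1,29,-35,0,0],[1,29,-35,0,0],[1,29,-35,0,0],[1,29,-35,0,0],[1,29,-35,0,0]], "newtons": 25}}

```text
time_s: 2.5
tcp_pos: [0.4366, -0.2571, 0.2789]
eef_rot: [[0.99, -0.141, 0.0], [-0.141, -0.99, -0.0], [0.0, 0.0, -1.0]]
ft_force: [-0.2, -0.2, 0.0]
gripper_width: 0.0886
```

{"fn": "step_arm", "kwargs": {"steps": [[1,29,-35,0,0],[1,29,-35,0,0],[1,29,-35,0,0],[1,29,-35,0,0],[1,29,-35,0,0],[1,29,-35,0,0],[0.5,0,0,0,0],[0.5,0,0,0,0]]}}

```text
time_s: 3.3
tcp_pos: [0.6375, -0.0747, 0.2782]
eef_rot: [[0.99, -0.139, -0.001], [-0.139, -0.99, 0.0], [-0.001, 0.0, -1.0]]
ft_force: [-0.5, 0.2, -0.1]
gripper_width: 0.0739
```

```bash
cat >> h.py <<'E'
def delta(target):
    from station import arm
    s=arm.sense();E=np.array(s['eef_rot']);w=np.load('pose.npy')
    print('t',s['time_s'],'tcp',np.round(s['tcp_pos'],4),'F',np.round(s['ft_force'],1),'width',round(s['gripper_width'],4),'yaw err',round(np.arctan2(E[1,0],E[0,0])-w[3],4),'vert',np.round(E[:,2],3))
    print('delta tool mm',np.round((np.array(target)-s['tcp_pos'])@E*1000,1))
E
python3 -c "
from h import *
delta([0.6709,-.0469,.1449])"
```

```text
t 3.3 tcp [ 0.6375 -0.0747  0.2782] F [-0.5  0.2 -0.1] width 0.0739 yaw err 0.0013 vert [-0.001  0.    -1.   ]
delta tool mm [ 29.3 -32.2 133.2]
```

{"fn": "step_arm", "kwargs": {"steps": [[0.5,29,-32,0,0],[0.5,0,0,45,0],[0.5,0,0,45,0],[0.5,0,0,0,0]]}}

```text
time_s: 3.7
tcp_pos: [0.6675, -0.0483, 0.1831]
eef_rot: [[0.99, -0.142, -0.012], [-0.142, -0.99, 0.003], [-0.012, -0.001, -1.0]]
ft_force: [0.6, -0.1, -0.7]
gripper_width: 0.0447
```

```bash
python3 -c "
from h import *
from station import get_image
delta([0.6709,-.0469,.1449])
p=get_image('side');uv=proj(p,[.6709,-.0469,.164])[0].astype(int);print(uv)
q=get_image('top');uw=proj(q,[.6709,-.0469,.164])[0].astype(int)
c=lambda p,u:cv2.resize(p['img'][max(u[1]-40,0):u[1]+40,u[0]-40:u[0]+40],(400,400),interpolation=cv2.INTER_CUBIC)
cv2.imwrite('pics/pre.png',np.hstack([c(p,uv),c(q,uw)])[:,:,::-1])"
```

```text
t 3.7 tcp [ 0.6675 -0.0483  0.1831] F [ 0.6 -0.1 -0.7] width 0.0447 yaw err -0.0017 vert [-0.012  0.003 -1.   ]
delta tool mm [ 3.6 -1.8 38.1]
[210 153]
```

View pics/pre.png

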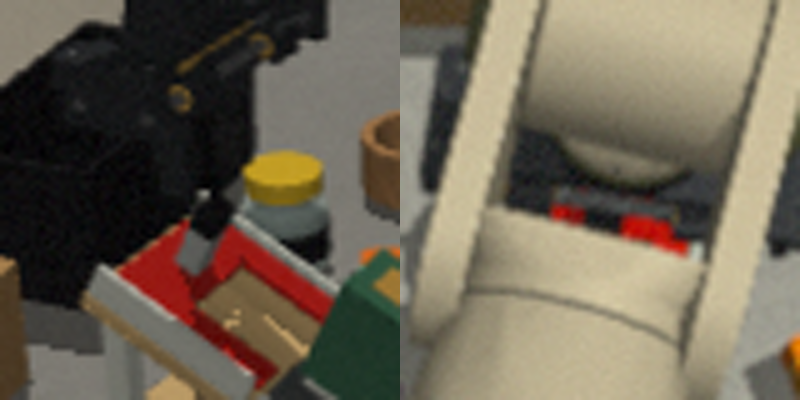

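The fingers hang just above the knob (left half, ~(205,210)), with nothing in the way. I descend and pinch.

{"fn": "step_arm", "kwargs": {"steps": [[0.5,2,-1,20,0],[0.5,1,0,18,0],[0.5,0,0,0,0],[0.1,0,0,0,0],[0.1,0,0,0,0],[0.1,0,0,0,0],[0.1,0,0,0,0]]}}

```text
time_s: 4.5
tcp_pos: [0.6742, -0.0466, 0.1525]
eef_rot: [[0.99, -0.14, 0.003], [-0.14, -0.99, 0.0], [0.003, -0.001, -1.0]]
ft_force: [-0.2, 2.6, 6.6]
gripper_width: 0.0217
```

```bash
python3 -c "
from h import *
delta([0.6709,-.0469,.1449])"
```

```text
t 4.5 tcp [ 0.6742 -0.0466  0.1525] F [-0.2  2.6  6.6] width 0.0217 yaw err 0.0002 vert [ 0.003  0.    -1.   ]
delta tool mm [-3.2  0.8  7.6]
```

{"fn": "step_arm", "kwargs": {"steps": [[0.1,-7.25,0,3.4,0],[0.1,-7.25,0,3.4,0],[0.1,-7.25,0,3.4,0],[0.1,-7.25,0,3.4,0],[0.1,-7.25,0,3.4,0],[0.1,-7.25,0,3.4,0],[0.1,-7.25,0,3.4,0],[0.1,0,0,0,0]]}}

```text
time_s: 5.3
tcp_pos: [0.6272, -0.04, 0.1305]
eef_rot: [[0.99, -0.141, 0.014], [-0.141, -0.99, -0.002], [0.014, -0.0, -1.0]]
ft_force: [12.6, 3.0, 8.2]
gripper_width: 0.0214
```

{"fn": "step_arm", "kwargs": {"steps": [[0.1,-3.6,0,1.7,0],[0.1,0,0,0,0]]}}

```text
time_s: 5.5
tcp_pos: [0.6268, -0.04, 0.1304]
eef_rot: [[0.99, -0.141, 0.023], [-0.141, -0.99, -0.003], [0.023, -0.0, -1.0]]
ft_force: [23.8, 2.7, 11.5]
gripper_width: 0.0218
```

```bash
python3 -c "
from h import *
from station import get_image,arm
w=np.load('pose.npy');R=Rt(w[3]);o=w[:3];s=arm.sense()
print('grip in tin',(np.array(s['tcp_pos'])-.019*np.array(s['eef_rot'])[:,2]-o)@R*1000)
out=[]
for n in('side','top'):
    p=get_image(n)
    for tag,q in(('0',dict(np.load(n+'0.npz'))),('1',p)):
        h=cv2.cvtColor(q['img'],cv2.COLOR_RGB2HSV);X,(u,v)=cloud(q,q['depth']>0);hh=h[v,u];T=(X-o)@R
        m=((hh[:,0]<6)|(hh[:,0]>174))&(hh[:,1]>150)&(abs(T[:,1])<.06)&(abs(T[:,2]-.015)<.01)&(T[:,0]>-.05)&(T[:,0]<.18)
        print(n,tag,m.sum(),'x pct',np.percentile(T[m,0],[0,1,3,50,97,99,100]).round(4)*1000,'z',np.median(T[m,2]))
        for sg in(1,-1):
            k=m&(sg*T[:,1]>.02);print('   y',sg,k.sum(),(np.percentile(T[k,0],[1,99])*1000).round(1) if k.any() else '')
    U=proj(p,R@[.05,0,.04]+o)[0].astype(int)
    out.append(cv2.resize(p['img'][U[1]-40:U[1]+40,U[0]-40:U[0]+40],(400,400),interpolation=cv2.INTER_CUBIC))
cv2.imwrite('pics/closed.png',np.hstack(out)[:,:,::-1])"
```

```text
grip in tin [88.10232427  0.6524618  62.95142448]
side 0 395 x pct [ 40.7  43.5  46.6 108.3 148.2 150.  151.4] z 0.0168178690976085
   y 1 170 [ 41.4 149.3]
   y -1 138 [ 46.5 141.2]
side 1 340 x pct [-12.5 -11.1  -7.5  59.6  95.8  97.6  98.6] z 0.017053922253812942
   y 1 214 [-11.8  97.3]
   y -1 48 [46.3 74.4]
top 0 752 x pct [ 38.4  44.2  47.8 118.6 150.6 152.1 152.7] z 0.018269611617016325
   y 1 298 [ 44.6 151.7]
   y -1 317 [ 43.2 151.4]
top 1 31 x pct [35.2 35.5 35.9 42.6 52.6 53.2 53.5] z 0.01703849165762599
   y 1 7 [46.  53.4]
   y -1 24 [35.4 46.7]
```

View pics/closed.png

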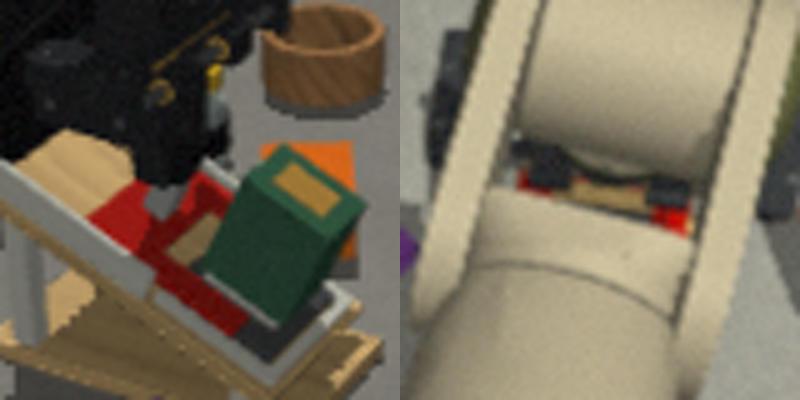

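```bash
python3 -c "
from h import *
from station import arm
w=np.load('pose.npy');R=Rt(w[3]);o=w[:3]
for n in('side','top'):
    q=dict(np.load(n+'0.npz'));h=cv2.cvtColor(q['img'],cv2.COLOR_RGB2HSV);X,(u,v)=cloud(q,q['depth']>0);hh=h[v,u];T=(X-o)@R
    m=(hh[:,2]<75)&(abs(T[:,1])<.03)&(T[:,2]>.03)&(T[:,2]<.075)&(abs(T[:,0]-.13)<.04)
    print(n,m.sum(),(np.percentile(T[m],[2,10,50,90,98],axis=0)*1000).round(1).tolist())
s=arm.sense();print(np.round(s['joint_efforts'],1),s['ft_torque'],s['ft_force'],np.round(s['q'],1),s['time_s'])
"
```

```text
side 61 [[116.8, -8.9, 38.1], [118.3, -2.6, 48.4], [124.3, 8.1, 61.0], [133.0, 12.0, 66.1], [134.6, 13.9, 67.4]]
top 45 [[123.0, -8.4, 52.9], [125.0, -6.8, 61.2], [131.1, 1.3, 67.2], [137.0, 7.8, 69.4], [137.6, 9.1, 70.3]]
[ -2.6 -45.8  -7.6  -1.9   5.   -0. ] [ 0.50949093 -3.45927855 -0.05025872] [23.97939849  2.30531959 11.55371273] [-14.5  34.2  71.6   0.2  73.   83.6] 5.6
```

The knob's own points put its start at x ≈ 128 mm, so the keeper had already travelled about 7 mm. It then moved 53 mm to a hard stop, with 26 N directed exactly up the slope, so the knob is at about 75 mm and the keeper is closed. In the picture, the red prong on the left side lies over the foot, at ~(215,315). I release the knob and go to the lid.

{"fn": "step_arm", "kwargs": {"steps": [[0.6,3,0,-1.5,0],[0.6,0,0,0,0],[0.6,0,0,0,0],[1,0,0,-25,0],[1,0,0,-40,0],[1,0,0,0,0]], "newtons": 50}}

```text
time_s: 6.2
tcp_pos: [0.6242, -0.0402, 0.1965]
eef_rot: [[0.99, -0.141, 0.008], [-0.141, -0.99, -0.002], [0.008, 0.001, -1.0]]
ft_force: [0.8, 0.5, -0.1]
gripper_width: 0.067
```

```bash
python3 -c "
from h import *
np.save('pose.npy',[.574,-.0332,.0554,-.1445]);w=np.load('pose.npy');R=Rt(w[3])
t=w[:3]+R@[.008,0,.065]-[0,0,.019];print(t);delta(t)"
```

```text
[ 0.553991   -0.03028841  0.09869095]
t 6.2 tcp [ 0.6242 -0.0402  0.1965] F [ 0.8  0.5 -0.1] width 0.067 yaw err 0.0033 vert [ 0.008 -0.002 -1.   ]
delta tool mm [-71.6  -0.   97.3]
```

{"fn": "step_arm", "kwargs": {"steps": [[1,-35,0,0,0],[1,-36,0,0,0],[1,0,0,0,0],[1,0,0,40,0],[1,0,0,40,0],[1,0,0,14,0],[1,0,0,0,0],[1,0,0,0,0]]}}

```text
time_s: 7.0
tcp_pos: [0.553, -0.03, 0.098]
eef_rot: [[0.99, -0.141, 0.0], [-0.141, -0.99, -0.0], [0.0, 0.0, -1.0]]
ft_force: [-0.7, 1.2, 1.2]
gripper_width: 0.0881
```

```bash
python3 -c "
from h import *
from station import get_image
w=np.load('pose.npy');R=Rt(w[3]);o=w[:3]
t=o+R@[.008,0,.065]-[0,0,.019];delta(t)
out=[]
for n in('side','top'):
    p=get_image(n);U=proj(p,R@[.03,0,.04]+o)[0].astype(int)
    out.append(cv2.resize(p['img'][U[1]-40:U[1]+40,U[0]-40:U[0]+40],(400,400),interpolation=cv2.INTER_CUBIC))
cv2.imwrite('pics/atlid.png',np.hstack(out)[:,:,::-1])"
```

```text
t 7.0 tcp [ 0.553 -0.03   0.098] F [-0.7  1.2  1.2] width 0.0881 yaw err 0.0032 vert [ 0. -0. -1.]
delta tool mm [ 1.   0.2 -0.7]
```

View pics/atlid.png

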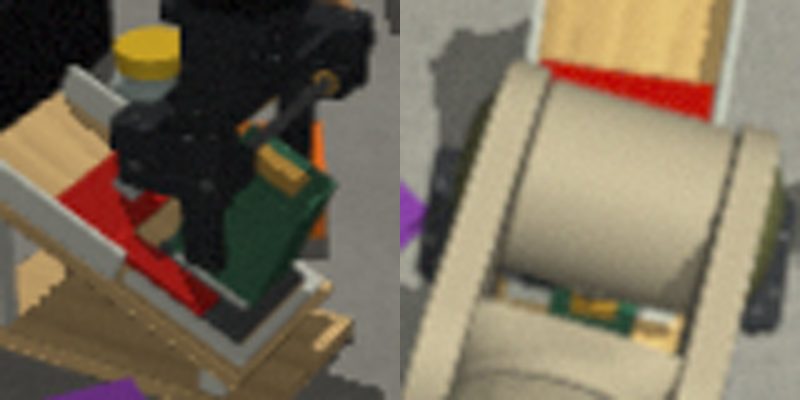

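The near finger stands beside the lid (~(210,220)), clear of the knob. I close and draw.

{"fn": "step_arm", "kwargs": {"steps": [[0.4,0,0,0,0],[0.4,0,0,0,0],[0.4,0,0,0,0],[0.4,0,0,0,0],[0.4,0,0,0,0],[0.4,-2.1,0,-4.5,0],[0.4,-2.1,0,-4.5,0],[0.4,-2.1,0,-4.5,0],[0.4,0,0,0,0]], "newtons": 55}}

```text
time_s: 8.0
tcp_pos: [0.546, -0.0288, 0.1117]
eef_rot: [[0.99, -0.141, -0.0], [-0.141, -0.99, -0.0], [-0.0, 0.0, -1.0]]
ft_force: [0.0, -0.1, -4.1]
gripper_width: 0.0477
```

```bash
cat >> h.py <<'E'
def fitlid():
    # lid pose (offset along tin x,z and pitch about y) from green side-face edges seen by the side camera
    from station import get_image
    w=np.load('pose.npy');R=Rt(w[3]);o=w[:3];p=get_image('side')
    h=cv2.cvtColor(p['img'],cv2.COLOR_RGB2HSV);X,(u,v)=cloud(p,p['depth']>0);hh=h[v,u];T=(X-o)@R
    m=(abs(hh[:,0].astype(int)-75)<20)&(hh[:,1]>80)&(abs(T[:,1])<.05)&(abs(T[:,0])<.1)&(T[:,2]<.3)&(T[:,2]>0)
    print('green n',m.sum(),'tin frame pct',(np.percentile(T[m],[2,50,98],axis=0)*1000).round(1).tolist())
    return p,w,R,o
E
python3 -c "
from h import *
fitlid()
import station
p=dict(np.load('side0.npz'));station.get_image=lambda n:p
fitlid()
"
```

```text
green n 384 tin frame pct [[-32.2, -17.9, 36.4], [-15.8, 23.0, 79.9], [27.9, 27.3, 112.2]]
green n 541 tin frame pct [[-32.2, -14.5, 23.9], [-5.0, 23.2, 68.3], [27.0, 27.2, 96.5]]
```

The lid has come up about 15 mm with the jaws (top from 96 to 112 mm), so the grip isn't slipping. I continue.

{"fn": "step_arm", "kwargs": {"steps": [[0.4,-2.54,0,-5.44,0],[0.4,-2.54,0,-5.44,0],[0.4,-2.54,0,-5.44,0],[0.4,-2.54,0,-5.44,0],[0.4,-2.54,0,-5.44,0],[0.4,-2.54,0,-5.44,0],[0.4,-2.54,0,-5.44,0],[0.4,-2.54,0,-5.44,0],[0.4,-2.54,0,-5.44,0],[0.4,-2.54,0,-5.44,0],[0.4,-2.54,0,-5.44,0],[0.4,-2.54,0,-5.44,0]]}}

```text
time_s: 9.25
tcp_pos: [0.516, -0.0246, 0.1776]
eef_rot: [[0.99, -0.141, 0.001], [-0.141, -0.99, -0.0], [0.001, 0.0, -1.0]]
ft_force: [-0.9, 0.2, -1.0]
gripper_width: 0.0472
```

{"fn": "step_arm", "kwargs": {"steps": [[0.4,-4,0,-9,0],[0.4,-4,0,-9,0],[0.4,0,0,0,0]]}}

```text
time_s: 9.55
tcp_pos: [0.5082, -0.0235, 0.1961]
eef_rot: [[0.99, -0.141, 0.002], [-0.141, -0.99, -0.001], [0.002, 0.0, -1.0]]
ft_force: [0.3, 0.4, -1.1]
gripper_width: 0.0472
```

```bash
python3 -c "
from h import *
p,w,R,o=fitlid();delta(o)
U=proj(p,R@[.03,0,.09]+o)[0].astype(int)
cv2.imwrite('pics/drawn.png',cv2.resize(p['img'][U[1]-50:U[1]+50,U[0]-50:U[0]+50],(500,500),interpolation=cv2.INTER_CUBIC)[:,:,::-1])"
```

```text
green n 442 tin frame pct [[-31.0, -15.8, 129.3], [-13.7, 23.0, 171.3], [29.2, 28.2, 204.5]]
t 9.6 tcp [ 0.5082 -0.0235  0.1953] F [ 0.1 -0.2 -0.3] width 0.0473 yaw err 0.0033 vert [ 0.002 -0.    -1.   ]
delta tool mm [ 66.3   0.3 140. ]
```

View pics/drawn.png

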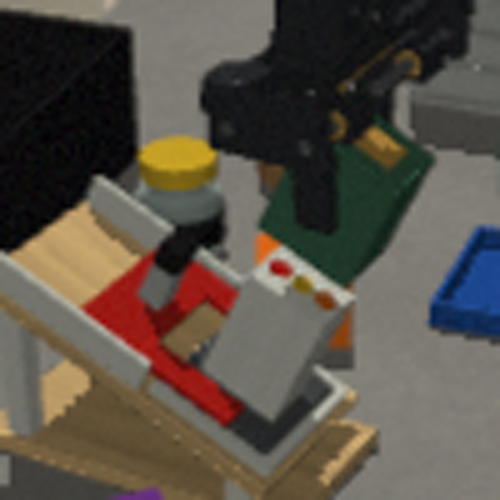

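The lid is free (mouth ~(300,260)). The tin's grey neck is still in the seat (~(280,340)) and the red keeper is closed. The lid keeps its 25° lean in the jaws, so I'll set its low edge on the tray floor and pivot it upright there with a light grip.

{"fn": "step_arm", "kwargs": {"steps": [[0.4,-2,20,0,0],[0.4,-4.4,36,0,0],[0.4,-4.4,36,0,0],[0.4,-4.4,36,0,0],[0.4,-4.4,36,0,0],[0.4,-4.4,36,0,0],[0.4,-4.4,36,0,0],[0.4,-4.4,28,0,0],[0.4,-2,10,0,0],[0.4,0,0,20,0],[0.4,0,0,20,0],[0.4,0,0,0,0]]}}

```text
time_s: 10.8
tcp_pos: [0.4345, -0.2885, 0.1523]
eef_rot: [[0.99, -0.14, -0.004], [-0.14, -0.99, 0.004], [-0.004, -0.003, -1.0]]
ft_force: [-0.0, 0.7, -0.6]
gripper_width: 0.0474
```

```bash
python3 -c "
from h import *
from station import get_image
delta([.435,-.290,.043])
for n in('side','top'):
    p=get_image(n);h=cv2.cvtColor(p['img'],cv2.COLOR_RGB2HSV);X,(u,v)=cloud(p,p['depth']>0);hh=h[v,u]
    m=(abs(hh[:,0].astype(int)-75)<20)&(hh[:,1]>80)&(abs(X[:,0]-.43)<.09)&(abs(X[:,1]+.29)<.06)&(X[:,2]>.06)
    print(n,m.sum(),'green',(np.percentile(X[m],[1,50,99],axis=0)*1000).round(0).tolist())
"
```

```text
t 10.8 tcp [ 0.4345 -0.2885  0.1523] F [-0.   0.7 -0.6] width 0.0474 yaw err 0.0036 vert [-0.004  0.004 -1.   ]
delta tool mm [  1.2   1.8 109.3]
side 350 green [[390.0, -302.0, 116.0], [421.0, -265.0, 157.0], [473.0, -253.0, 314.0]]
top 13 green [[439.0, -342.0, 146.0], [469.0, -297.0, 418.0], [486.0, -290.0, 423.0]]
```

{"fn": "step_arm", "kwargs": {"steps": [[0.4,0.5,2,35,0],[0.4,0.5,0,35,0],[0.4,0,0,20,0],[0.4,0,0,8,0],[0.4,0,0,3,0],[0.4,0,0,0,0]]}}

```text
time_s: 11.5
tcp_pos: [0.4364, -0.2923, 0.0545]
eef_rot: [[0.99, -0.141, 0.001], [-0.141, -0.99, -0.001], [0.001, 0.001, -1.0]]
ft_force: [-0.4, 0.2, -0.9]
gripper_width: 0.0479
```

{"fn": "step_arm", "kwargs": {"steps": [[0.4,0,0,2,0],[0.4,0,0,2,0],[0.4,0,0,2,0],[0.4,0,0,0,0]]}}

```text
time_s: 11.9
tcp_pos: [0.4358, -0.292, 0.0475]
eef_rot: [[0.99, -0.141, -0.0], [-0.141, -0.99, 0.0], [-0.0, -0.0, -1.0]]
ft_force: [0.9, 0.1, -0.2]
gripper_width: 0.0477
```

Not touching yet. I reduce the grip and feel for the floor.

{"fn": "step_arm", "kwargs": {"steps": [[0.4,0,0,1.5,0],[0.4,0,0,1.5,0],[0.4,0,0,1.5,0],[0.4,0,0,0,0]], "newtons": 12}}

```text
time_s: 12.3
tcp_pos: [0.4359, -0.292, 0.0431]
eef_rot: [[0.99, -0.141, 0.0], [-0.141, -0.99, -0.0], [0.0, 0.0, -1.0]]
ft_force: [-0.9, -0.4, 0.8]
gripper_width: 0.048
```

{"fn": "step_arm", "kwargs": {"steps": [[0.4,0,0,1.5,0],[0.4,0,0,0,0]]}}

```text
time_s: 12.5
tcp_pos: [0.4365, -0.2921, 0.0424]
eef_rot: [[0.99, -0.141, 0.002], [-0.141, -0.99, -0.001], [0.002, 0.001, -1.0]]
ft_force: [0.1, 2.7, 9.1]
gripper_width: 0.0482
```

The floor is felt at TCP z ≈ 0.0425, where predicted. I pivot along the arc.

{"fn": "step_arm", "kwargs": {"steps": [[0.4,2.5,0,0.7,0],[0.4,2.4,0,0.8,0],[0.4,2.4,0,1,0],[0.4,2.4,0,1,0],[0.4,2.3,0,1.2,0],[0.4,2.2,0,1.2,0],[0.4,0,0,0,0]], "newtons": 7}}

```text
time_s: 13.2
tcp_pos: [0.4501, -0.294, 0.0353]
eef_rot: [[0.99, -0.141, -0.0], [-0.141, -0.99, 0.0], [-0.0, -0.0, -1.0]]
ft_force: [0.2, -0.1, 0.9]
gripper_width: 0.0475
```

```bash
cat >> h.py <<'E'
def lidnow():
    from station import get_image
    p=get_image('side');h=cv2.cvtColor(p['img'],cv2.COLOR_RGB2HSV);X,(u,v)=cloud(p,p['depth']>0);hh=h[v,u]
    m=(abs(hh[:,0].astype(int)-75)<20)&(hh[:,1]>80)&(abs(X[:,0]-.43)<.09)&(abs(X[:,1]+.29)<.07)&(X[:,2]<.12)
    print(m.sum(),'green',(np.percentile(X[m],[1,50,99],axis=0)*1000).round(0).tolist())
    U=proj(p,[.45,-.29,.04])[0].astype(int)
    return cv2.resize(p['img'][U[1]-30:U[1]+30,U[0]-40:U[0]+40],(640,480),interpolation=cv2.INTER_CUBIC)[:,:,::-1]
E
python3 -c "
from h import *
cv2.imwrite('pics/pivot.png',lidnow())"
```

```text
313 green [[407.0, -332.0, 7.0], [429.0, -271.0, 46.0], [479.0, -258.0, 107.0]]
```

View pics/pivot.png

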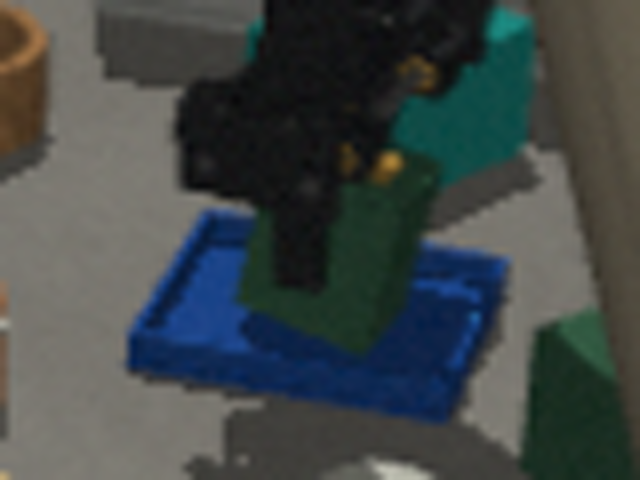

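The lid is rotating upright, now leaning about 10°, with its low edge on the floor at ~(360,350). I continue.

{"fn": "step_arm", "kwargs": {"steps": [[0.4,2.2,0,1.3,0],[0.4,2.1,0,1.4,0],[0.4,2.1,0,1.5,0],[0.4,2,0,1.2,0],[0.4,0,0,0,0]]}}

```text
time_s: 13.75
tcp_pos: [0.4585, -0.2952, 0.03]
eef_rot: [[0.99, -0.141, 0.0], [-0.141, -0.99, 0.0], [0.0, -0.0, -1.0]]
ft_force: [-0.3, -0.7, -0.9]
gripper_width: 0.0477
```

```bash
python3 -c "
from h import *
cv2.imwrite('pics/pivot2.png',lidnow())"
```

```text
326 green [[417.0, -330.0, 5.0], [435.0, -272.0, 41.0], [484.0, -262.0, 103.0]]
```

View pics/pivot2.png

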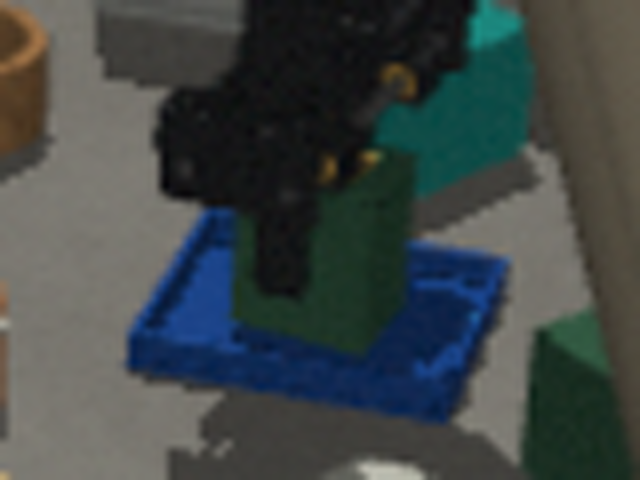

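The lid is almost upright in the middle of the tray, its base from ~(235,320) to (360,352). I press down slightly to seat it flat.

{"fn": "step_arm", "kwargs": {"steps": [[0.4,0.7,0,1,0],[0.4,0.5,0,1,0],[0.4,0,0,1,0],[0.4,0,0,0,0]]}}

```text
time_s: 14.2
tcp_pos: [0.4598, -0.2954, 0.028]
eef_rot: [[0.99, -0.141, 0.001], [-0.141, -0.99, -0.001], [0.001, 0.001, -1.0]]
ft_force: [-1.1, 1.7, 7.9]
gripper_width: 0.048
```

Seated: about 8 N pushes back. I open and withdraw straight up.

{"fn": "step_arm", "kwargs": {"steps": [[0.7,0,0,0,0],[0.7,0,0,0,0],[0.8,0,0,0,0],[0.8,0,0,-10,0],[0.8,0,0,-35,0],[0.8,0,0,-45,0],[0.8,0,0,-45,0],[0.8,-20,35,-20,0],[0.8,-35,30,0,0],[0.8,-40,20,0,0],[0.8,0,0,0,0]]}}

```text
time_s: 15.3
tcp_pos: [0.35, -0.3675, 0.183]
eef_rot: [[0.989, -0.145, -0.001], [-0.145, -0.989, -0.001], [-0.001, 0.001, -1.0]]
ft_force: [0.2, 0.7, 0.4]
gripper_width: 0.0704
```

```bash
python3 -c "
from h import *
from station import get_image
lidnow()
q=get_image('top');h=cv2.cvtColor(q['img'],cv2.COLOR_RGB2HSV);X,(u,v)=cloud(q,q['depth']>0);hh=h[v,u]
m=(abs(X[:,0]-.45)<.06)&(abs(X[:,1]+.29)<.05)&(X[:,2]>.07)&(X[:,2]<.12)
A=np.c_[X[m][:,:2]-X[m][:,:2].mean(0),np.ones(m.sum())];print('top plane',m.sum(),np.linalg.lstsq(A,X[m][:,2],rcond=None)[0],cv2.minAreaRect(X[m][:,:2].astype(np.float32)*1000))
p=get_image('side');w=np.load('pose.npy');R=Rt(w[3])
h=cv2.cvtColor(p['img'],cv2.COLOR_RGB2HSV);X,(u,v)=cloud(p,p['depth']>0);hh=h[v,u];T=(X-w[:3])@R
k=((hh[:,0]<6)|(hh[:,0]>174))&(hh[:,1]>150)&(abs(T[:,1])<.06)&(abs(T[:,2]-.015)<.01)&(T[:,0]>-.05)&(T[:,0]<.18)
print('keeper x',(np.percentile(T[k,0],[1,99])*1000).round(1))
cv2.imwrite('pics/final.png',np.vstack([p['img'][90:300,130:430],q['img'][90:300,130:430]])[:,:,::-1])"
```

```text
474 green [[419.0, -317.0, 5.0], [448.0, -273.0, 49.0], [485.0, -264.0, 82.0]]
top plane 391 [-0.00286466 -0.02446028  0.0819006 ] ((452.9940490722656, -296.78228759765625), (48.82744216918945, 61.82744216918945), 82.02407836914062)
keeper x [-11.3  97.2]
```

View pics/final.png

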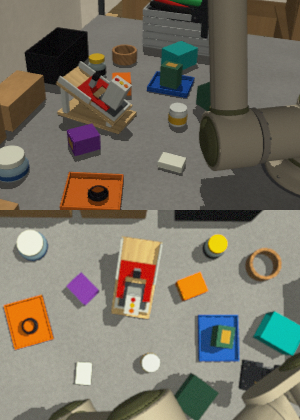

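The lid stands flat at the tray's middle (~(172,76) and (222,338)). Its top is level at z ≈ 0.082, against 0.081 expected (5 mm floor + 76 mm lid). The keeper is closed, the tin is in its seat, and the bystanders haven't moved. Handing in.

```bash
python3 -c "
from station import arm
print(arm.hand_in(),arm.sense()['time_s'])"
```

```text
the job is handed in; nothing more can be done
the job is handed in; nothing more can be done
```

The job is done and handed in at about 15.5 s of the 51 s allowed. I pinched the keeper's knob and slid it down to its stop. Then I drew the lid off along the tin's axis, pivoted it upright on the blue tray's floor with a light grip, and let go.

**Last checks**
- **Lid:** it stands at about (0.453, -0.297), within about 5 mm of the tray's middle. Its top is at 82 mm, against 81 mm expected, and level to within 1.5°.
- **Keeper:** its ends lie where they were when it met the stop.
- **Tin and bench:** in the final picture the tin is in its seat and the bystanders look unmoved. I did not measure them.

**What disagreed**
- **Keeper travel:** it moved only 53 mm, not 60 mm. Its knob started about 7 mm down from the open position, so it still ended at the stop, where it pushed back with about 26 N along the slope.
- **Drawing force:** I read only 1 to 4 N while drawing the lid, against the 10 to 20 N stated. Those readings were taken only at the end of each move. The camera showed the lid coming up with the jaws.

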